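# Sticker a second layer of mortar prisms in the curing tray

## Task

Stack this set of mortar prisms for air curing: lay the two loose blue spacer sticks across the two prisms in the steel tray, each straight above one of the blue bearers under those prisms and square to them. Then take the third prism off the sloping drain rack and lay it level on the two sticks, lengthwise like the two below and centred over the gap between them, so that it rests clear of the lower layer. Set the sticks and the prism down rather than letting them drop, do not push the lower prisms out of place, and leave the bottles and the jar where they stand.

Things in the scene. Friction and masses are not known exactly. Their poses are not given: they have to be found in the camera images.
- tray: Fixed shallow stainless tray, 200 (x) x 210 (y) x 15 mm high, 3 mm floor. Origin: centre of its underside, on the bench; z up. The two lower prisms lie in it along the tray's y on two bearers, centred at tray x = -35 and +35 mm, y = 0, with a 30 mm gap between them; their tops are 58 mm above the bench.
- bearer_1 (a point): Centre of the top face of one fixed blue bearer under the lower prisms, 18 mm above the bench: a bar 15 x 15 x 150 mm along the tray's x on its floor, at tray y = +50 mm. Its ends stick out 20 mm beyond the prisms. Axes as the tray's.
- bearer_2 (a point): The same for the other bearer, at tray y = -50 mm.
- lower_1_center (a point): Centre of the first lower mortar prism (loose): grey bar 40 x 160 x 40 mm, 0.58 kg, long side along its own y, lying on the bearers; centre 38 mm above the bench.
- lower_2_center (a point): Centre of the second lower mortar prism, the same kind of bar, parallel to the first.
- rack: Fixed sloping drain rack of 6 mm steel wire over a white drip tray (165 x 230 x 12 mm). Origin: centre of its underside; z up. The bed rises at 35 degrees towards rack +x, from 36 to 113 mm above the bench (wire axes); wires run up the slope at y = +-20, 60, 95 mm. At the low end those at +-60 bend up square to the bed as 22 mm stops; between them the edge is open.
- prism_center (a point): Centre of the third mortar prism (loose), 40 x 160 x 40 mm, about 0.58 kg. It starts on the rack, across the slope against the two stops, centre about 68 mm above the bench. Axes: y along its length (level), z square to the slope, up and towards the rack's low side (35 degrees from vertical), x up the slope.
- stick_1_center (a point): Centre of a loose blue plastic spacer stick, square bar 15 x 15 x 150 mm, 47 g, long side along its own x; it starts lying on the bench, centre 7.5 mm up.
- stick_2_center (a point): Centre of the other spacer stick, identical; either stick may go over either bearer.
- amber_bottle: Amber glass reagent bottle with blue cap, 80 mm across, 165 mm high, standing on the bench; origin centre of its underside. Bystander.
- white_bottle: White plastic reagent bottle with black cap, 68 mm across, 135 mm high; origin centre of its underside. Bystander.
- jar: White jar with blue cap, 68 mm across, 85 mm high; origin centre of its underside. Bystander.
Things that resemble listed ones, but are neither listed nor needed, are in the scene too. What is shaped like the part that bears stick_1_center but brown is not meant. What is shaped like the part that bears stick_2_center but orange or red is not meant.

How it is judged:
On the way, in this order (a step that is already met when the one before it is completed fails the run):
1. both sticks lie released across the two lower prisms, each above a bearer (((y of stick_1_center in the frame of tray between 0.035 and 0.065 m and x of stick_1_center in the frame of tray between -0.018 and 0.018 m and z of stick_1_center in the frame of tray between 0.0615 and 0.0695 m and angle between the x axis of each of stick_1_center, stick_2_center and the x axis of tray, either way round below 0.16 rad and y of stick_2_center in the frame of tray between -0.065 and -0.035 m and x of stick_2_center in the frame of tray between -0.018 and 0.018 m and z of stick_2_center in the frame of tray between 0.0615 and 0.0695 m) or (y of stick_1_center in the frame of tray between -0.065 and -0.035 m and x of stick_1_center in the frame of tray between -0.018 and 0.018 m and z of stick_1_center in the frame of tray between 0.0615 and 0.0695 m and angle between the x axis of each of stick_1_center, stick_2_center and the x axis of tray, either way round below 0.16 rad and y of stick_2_center in the frame of tray between 0.035 and 0.065 m and x of stick_2_center in the frame of tray between -0.018 and 0.018 m and z of stick_2_center in the frame of tray between 0.0615 and 0.0695 m)) and contact force between the fingers and stick_1 below 0.1 N and contact force between the fingers and stick_2 below 0.1 N and linear speed of each of stick_1, stick_2 below 0.01 m/s), for 0.2 s.
2. the third prism lies released on both sticks, clear of the lower prisms (((y of stick_1_center in the frame of tray between 0.035 and 0.065 m and x of stick_1_center in the frame of tray between -0.018 and 0.018 m and z of stick_1_center in the frame of tray between 0.0615 and 0.0695 m and angle between the x axis of each of stick_1_center, stick_2_center and the x axis of tray, either way round below 0.16 rad and y of stick_2_center in the frame of tray between -0.065 and -0.035 m and x of stick_2_center in the frame of tray between -0.018 and 0.018 m and z of stick_2_center in the frame of tray between 0.0615 and 0.0695 m) or (y of stick_1_center in the frame of tray between -0.065 and -0.035 m and x of stick_1_center in the frame of tray between -0.018 and 0.018 m and z of stick_1_center in the frame of tray between 0.0615 and 0.0695 m and angle between the x axis of each of stick_1_center, stick_2_center and the x axis of tray, either way round below 0.16 rad and y of stick_2_center in the frame of tray between 0.035 and 0.065 m and x of stick_2_center in the frame of tray between -0.018 and 0.018 m and z of stick_2_center in the frame of tray between 0.0615 and 0.0695 m)) and contact force between the fingers and prism below 0.1 N and linear speed of prism below 0.01 m/s and x of prism_center in the frame of tray between -0.018 and 0.018 m and y of prism_center in the frame of tray between -0.018 and 0.018 m and z of prism_center in the frame of tray between 0.089 and 0.097 m and angle between the y axis of prism_center and the y axis of tray, either way round below 0.16 rad and contact force between prism and stick_1 above 0.5 N and contact force between prism and stick_2 above 0.5 N and contact force between prism and lower_1 below 0.1 N and contact force between prism and lower_2 below 0.1 N), for 0.2 s.
At the end, for the whole second after the job is handed in: Each stick lies on both lower prisms over its own bearer (within 15 mm, centred within 18 mm, square within 9 deg). The third prism rests level on both sticks only, centred on the stack within 18 mm, parallel within 9 deg. Lower prisms moved under 8 mm; all released, at rest (all of step 2 and distance of each of lower_1_center, lower_2_center from where it was at the start of the episode below 0.008 m and linear speed of each of stick_1, stick_2 below 0.01 m/s and contact force between the fingers and stick_1 below 0.1 N and contact force between the fingers and stick_2 below 0.1 N); the robot touches nothing.
It fails at once if a stick or the third prism falls freely (faster than 0.5 m/s while not held: a drop of more than about 13 mm) ((linear speed of prism above 0.5 m/s and contact force between the fingers and prism below 0.1 N) or (linear speed of stick_1 above 0.5 m/s and contact force between the fingers and stick_1 below 0.1 N) or (linear speed of stick_2 above 0.5 m/s and contact force between the fingers and stick_2 below 0.1 N)).
It fails at once if a bottle or the jar is moved by more than 20 mm or tipped (distance of any of amber_bottle, white_bottle, jar from where it was at the start of the episode above 0.02 m or angle between any of amber_bottle, white_bottle, jar's own z axis and vertical above 0.25 rad).
It also fails if it takes over 70 s, if anything falls off the work surface, if the arm or the gripper's body presses on something with over 40 N, if the wrist force passes 120 N, or if a joint passes its speed limit or range.

## Robot

A 6-joint arm with a two-finger parallel gripper is mounted at the origin on the work surface. World frame = base frame: x ahead of the robot, y to its left, z up, the work surface at z = 0. Lengths are in m, angles in rad, forces in N, time in s.
With the tool pointing down it reaches from about 0.35 to 0.85 m from the base axis. Payload 8.1 kg.
Tool frame: the origin (TCP) lies on the centre line of the jaws, within the pads' length; the fingertips stand 11 mm ahead of it and the grasp point (between the pads) lies 8 mm behind it; z points along the fingers, y is the line along which they close (so a half turn about z gives the same grasp; the last joint's range is limited). The gripper opens to 93 mm and grips with 3 to 60 N. Pads are 15 mm wide; open, the fingers measure 128 mm over their backs; the gripper's body (75 mm by 188 mm) begins 65 mm behind the grasp point.
Start: joints at [1.027, 0.13, 1.488, -0, 1.523, -0.085], TCP at [0.266, 0.538, 0.23] pointing down, gripper open.
Joint ranges: [-2.96, 2.96], [-0.89, 2.26], [0.02, 2.5], [-1.34, 4.48], [0, 2.73], [-2.66, 2.66]. Speed limits (rad/s): [2.39, 2.39, 2.79, 3.14, 3.14, 3.14].

## Interface

Orientations are given as a unit quaternion [w, x, y, z].
In Python, from rig import bot gives the robot as it stands.
- The arm moves only by the tool play_rows, never from a script. Its argument "targets" is a list of rows, each a list of 7 numbers: the turn, a rotation vector about the tool's x, y, z in rad, then the shift along the tool's x, y, z in mm, then the opening, from -1 (shut) to 1 (fully open). In form: [[rx, ry, rz, x, y, z, claw], ...]. A call has 1 to 12 rows; each row shifts and turns the commanded pose from where the row before left it, along the tool's axes as they then stand; what a row does not reach is not made up. A row lasts 1/12 s, in which the tool goes at most 41.7 mm and 7.16 degrees, less where a joint would pass 70% of its speed; a pose out of reach is approached as far as the arm can. A call with a gripper value outside its range is refused whole. The fingers move at their own pace and stop on an object; "newtons" is the grip in N (left out, the last holds). Time passes only in rows, so rows that do not move let the fingers close. It gives the time, the measured TCP pose, the force, the opening and the grip force at its end, in the units of the state.
- bot.state(): the state, without advancing time (a new reading comes with each control period).
- bot.grab_frame(name): name is "scene" or "side" or "wrist"; returns the picture (400x640x3 uint8, blue, green, red); there is no depth.
- bot.camera_params(name): a dict with "fx", "fy", "cx", "cy" (pixels), "cam_to_world" (4x4, takes a point from camera to world coordinates). Camera axes: x right, y down, z forward; pixel columns grow to the right and rows downward; lengths in m; the calibration is good to about 2 mm. A picture is of the moment at which its call begins: read the wrist's pose just before it. camera_params takes no time and is no camera call; for the wrist camera it gives the pose at the moment of the call.
- bot.sign_off(): hands the job in; it is judged then, once.
The state is a dict: "time_s": time; "joints": joint angles; "qvel": joint speeds; "joint_efforts": joint torques, N m; "eef_pos": TCP position; "tool_rot": TCP orientation; "wrist_force": force on the tool from outside, world axes, zero at the start; "torque": the same for the moment, N m; "gripper_width": finger opening in m; "gripper_force": force on a finger pad.
Only numpy, scipy, OpenCV 4.12 (cv2) and the standard library are available. Lean on these libraries where they do the work, as an engineer would, in place of code of your own. Each camera call takes 0.05 s, during which the arm holds its last target. There are 200 camera calls.

## Working session

There is one attempt and no reset: what is moved stays moved. The work goes in short steps, Python scripts to look and compute and a tool call to move; the robot and the scene stay as the last step left them, time stands still between calls to the robot, and variables do not carry over. Pictures are saved under pics/ and viewed, at most 11 in all, crops included, and the job is handed in when it is done.

Besides the shell and the picture viewer there is one more tool, called after ">>>" as name([rows], argument=value, ...), one row to a line, values as JSON. play_rows: Moves the arm, as the interface text tells. Its arguments: {"type":"object","properties":{"targets":{"type":"array","items":{"type":"array","items":{"type":"number"}}},"newtons":{"type":"number"}},"required":["targets"]}

```bash
ls; mkdir -p pics; python3 - <<'E'
from rig import bot
import cv2,numpy as np
a=bot.grab_frame("scene");b=bot.grab_frame("side")
cv2.imwrite("pics/scene.png",a);cv2.imwrite("pics/side.png",b)
for n in("scene","side","wrist"):
    p=bot.camera_params(n);print(n,p["fx"],p["cx"],p["cy"],np.round(p["cam_to_world"],3).tolist())
print(bot.state())
E
```

```text
pics
scene 461.2200443440708 321.53768337487514 198.93953867035015 [[-0.895, 0.354, -0.272, 0.897], [0.446, 0.717, -0.535, 0.729], [0.006, -0.601, -0.8, 1.196], [0.0, 0.0, 0.0, 1.0]]
side 389.4408563455251 315.5012302325804 203.44657251694468 [[0.852, -0.39, 0.35, 0.225], [-0.524, -0.633, 0.571, -0.517], [-0.001, -0.669, -0.743, 0.745], [0.0, 0.0, 0.0, 1.0]]
wrist 295.0043679382747 320.58845116200877 201.69797394944632 [[0.443, 0.856, 0.266, 0.191], [0.896, -0.423, -0.133, 0.574], [-0.002, 0.298, -0.955, 0.385], [0.0, 0.0, 0.0, 1.0]]
{'time_s': 0.1, 'joints': array([ 1.02661018e+00,  1.31112152e-01,  1.48916581e+00, -9.32166845e-06,
        1.52303017e+00, -8.53845439e-02]), 'qvel': array([ 2.53189209e-05, -2.26147430e-03, -2.25571743e-03,  6.89976642e-04,
       -2.95651094e-04,  2.54059191e-04]), 'joint_efforts': array([ 1.95483597e-03, -5.61338425e+01, -4.93098772e+01,  7.70681421e-02,
        2.89916690e-02, -5.83958149e-05]), 'eef_pos': array([0.26543526, 0.53752681, 0.22867902]), 'tool_rot': array([-2.61140770e-04,  2.27393757e-01,  9.73802518e-01, -8.17035784e-04]), 'wrist_force': array([-0.38762549, -0.33212483, -0.49932391]), 'torque': array([-0.03706945, -0.01455338,  0.0383059 ]), 'gripper_force': 0.0, 'gripper_width': 0.0929048721407566}
```

View pics/scene.png

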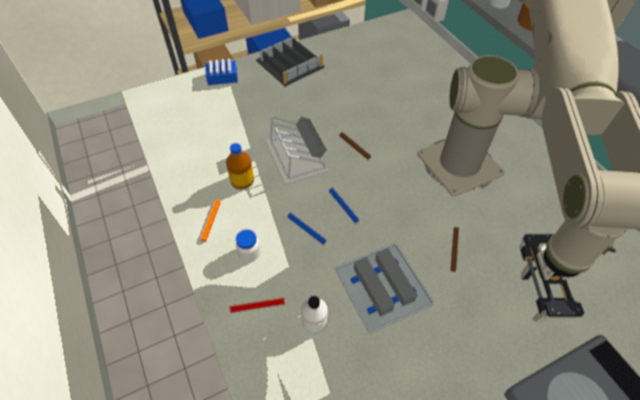

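View pics/side.png

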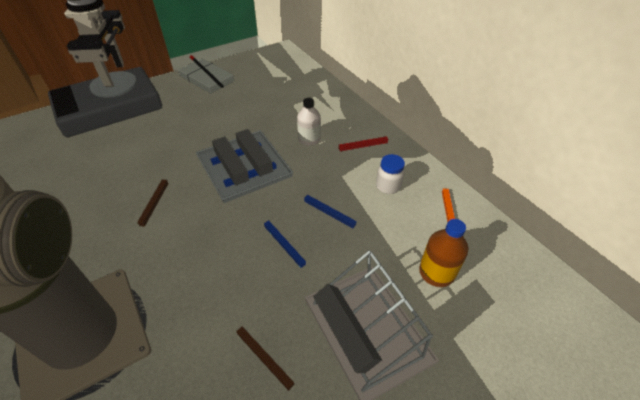

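Scene view: the blue sticks are at about (307,228) and (344,205), the tray with prisms at (384,285), and the rack with the third prism at (300,145). Side view: the blue sticks are at (330,211) and (285,243). Brown (355,145) and (455,249), red (257,305) and orange (210,220) bars are decoys. The two blue bars on the open bench fit the description. I'll measure them and confirm with an enlarged crop.

```bash
cat > h.py <<'E'
from rig import bot
import cv2,numpy as np
def ray(p,uv):
    M=p["cam_to_world"];d=np.array([(uv[0]-p["cx"])/p["fx"],(uv[1]-p["cy"])/p["fy"],1.])
    return M[:3,3],M[:3,:3]@d
def onz(p,uv,z):
    o,d=ray(p,uv);return o+d*(z-o[2])/d[2]
def tri(pa,ua,pb,ub):
    o1,d1=ray(pa,ua);o2,d2=ray(pb,ub);s=np.linalg.lstsq(np.c_[d1,-d2],o2-o1,rcond=None)[0]
    a,b=o1+d1*s[0],o2+d2*s[1];return (a+b)/2,np.linalg.norm(a-b)
def proj(p,X):
    M=p["cam_to_world"];c=M[:3,:3].T@(np.array(X)-M[:3,3]);return p["fx"]*c[0]/c[2]+p["cx"],p["fy"]*c[1]/c[2]+p["cy"]
def blobs(im,lo,hi,amin=30):
    m=cv2.inRange(cv2.cvtColor(im,cv2.COLOR_BGR2HSV),lo,hi)
    return sorted([c for c in cv2.findContours(m,0,1)[0] if cv2.contourArea(c)>amin],key=cv2.contourArea)
BLUE=((100,120,40),(130,255,255))
E
python3 - <<'E'
from h import *
for n in("scene","side"):
    im=cv2.imread(f"pics/{n}.png");p=bot.camera_params(n)
    print(n)
    for c in blobs(im,*BLUE,15):
        r=cv2.minAreaRect(c);b=cv2.boxPoints(r)
        # ends of long axis
        e=sorted([(np.linalg.norm(b[0]-b[1]),0),(np.linalg.norm(b[1]-b[2]),1)])
        i=e[0][1];m1=(b[i]+b[i+1])/2;m2=(b[i+2]+b[(i+3)%4])/2
        A,B=onz(p,m1,.009),onz(p,m2,.009)
        print(np.round(r[0]),np.round(r[1]),"mid",np.round((A+B)/2,3)[:2],"len",round(np.linalg.norm(A-B),3),"ang",round(np.degrees(np.arctan2(*(B-A)[1::-1])),1))
a=cv2.imread("pics/scene.png")[115:335,220:440];b=cv2.imread("pics/side.png")[110:390,180:460]
cv2.imwrite("pics/c1.png",np.hstack([cv2.resize(a,(400,400),interpolation=2),cv2.resize(b,(400,400),interpolation=2)]))
E
```

```text
scene
[377. 270.] [6. 5.] mid [0.463 0.234] len 0.017 ang 102.9
[395. 299.] [6. 6.] mid [0.465 0.334] len 0.016 ang 103.4
[355. 279.] [5. 8.] mid [0.536 0.231] len 0.022 ang -6.4
[371. 309.] [6. 8.] mid [0.539 0.331] len 0.022 ang 0.7
[235. 148.] [ 9. 10.] mid [ 0.667 -0.398] len 0.035 ang -26.2
[343. 205.] [42.  5.] mid [ 0.442 -0.015] len 0.151 ang 96.4
[306. 228.] [45.  5.] mid [0.586 0.012] len 0.15 ang 111.9
[246. 238.] [17. 19.] mid [ 0.766 -0.034] len 0.057 ang -26.3
[221.  72.] [21. 30.] mid [ 0.572 -0.82 ] len 0.122 ang -16.9
[268.  39.] [15. 45.] mid [ 0.315 -0.945] len 0.205 ang 4.3
[205.  15.] [41. 39.] mid [ 0.501 -1.254] len 0.335 ang 79.8
side
[239. 152.] [7. 6.] mid [0.488 0.336] len 0.029 ang -96.9
[215. 160.] [6. 8.] mid [0.416 0.338] len 0.021 ang 177.0
[228. 182.] [7. 8.] mid [0.413 0.237] len 0.022 ang 175.3
[252. 173.] [7. 9.] mid [0.483 0.235] len 0.024 ang 175.4
[455. 228.] [18. 17.] mid [ 0.816 -0.195] len 0.042 ang -68.6
[392. 164.] [22. 19.] mid [0.833 0.064] len 0.062 ang -48.8
[330. 211.] [56.  7.] mid [0.587 0.011] len 0.151 ang -68.1
[284. 243.] [57.  7.] mid [ 0.444 -0.017] len 0.154 ang -83.6
```

View pics/c1.png

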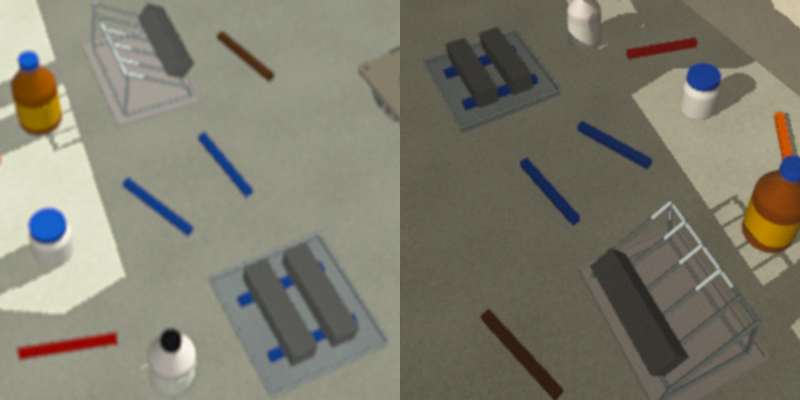

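The crop confirms two plain blue bars on the open bench: A at about (0.443,-0.016) and B at about (0.586,0.012). Both measure 150 mm long, and both views agree. I'll move over the tray for a near view.

>>> play_rows([
  [0,0,0,-33,-15.5,-2,1],
  [0,0,0,-33,-15.5,-2,1],
  [0,0,0,-33,-15.5,-2,1],
  [0,0,0,-33,-15.5,-2,1],
  [0,0,0,-33,-15.5,-2,1],
  [0,0,0,-33,-15.5,-2,1],
  [0,0,0,-33,-15.5,-2,1],
  [0,0,0,-33,-15.5,-2,1],
  [0,0,0,-33,-15.5,-2,1],
  [0,0,0,0,0,0,1],
  [0,0,0,0,0,0,1],
], newtons=20)

```text
time_s: 1.02
eef_pos: [0.4711, 0.2797, 0.2473]
tool_rot: [-0.0, 0.229, 0.973, -0.0]
wrist_force: [-0.2, -0.1, 0.2]
gripper_width: 0.0926
gripper_force: 0.0
```

```bash
cat >> h.py <<'E'
from scipy.spatial.transform import Rotation as R
def pose():
    s=bot.state();return s["eef_pos"],R.from_quat(s["tool_rot"],scalar_first=True)
def down(deg): # tool down, tool y at world angle deg
    a=np.radians(deg);y=np.array([np.cos(a),np.sin(a),0]);z=np.array([0,0,-1.]);return R.from_matrix(np.c_[np.cross(y,z),y,z])
def go(P,Rt): # turn first (tool rotvec), then shift in the new tool axes, mm
    p,r=pose();rv=(r.inv()*Rt).as_rotvec();print("turn",np.round(rv,3),"deg",round(np.degrees(np.linalg.norm(rv)),1),"shift after turn",np.round(Rt.inv().apply(np.array(P)-p)*1000,1), "shift before turn",np.round(r.inv().apply(np.array(P)-p)*1000,1))
E
python3 - <<'E'
from h import *
p=bot.camera_params("wrist");im=bot.grab_frame("wrist");cv2.imwrite("pics/w1.png",im)
import pickle;pickle.dump(p,open("w1.pkl","wb"))
print(pose()[0],np.round(pose()[1].as_matrix(),3).tolist())
for c in blobs(im,*BLUE,30):
    r=cv2.minAreaRect(c);b=cv2.boxPoints(r);print(np.round(r[0]),np.round(r[1]),[np.round(onz(p,q,.018)[:2],3).tolist() for q in b])
E
```

```text
[0.47022575 0.28088603 0.24716819] [[-0.896, 0.445, -0.001], [0.445, 0.896, 0.0], [0.001, -0.0, -1.0]]
[361. 166.] [17. 11.] [[0.472, 0.325], [0.473, 0.34], [0.496, 0.339], [0.495, 0.324]]
[340. 117.] [16. 12.] [[0.405, 0.326], [0.406, 0.341], [0.425, 0.342], [0.425, 0.327]]
[294. 196.] [17. 12.] [[0.47, 0.225], [0.469, 0.242], [0.492, 0.241], [0.493, 0.224]]
[270. 150.] [16. 13.] [[0.402, 0.228], [0.402, 0.244], [0.422, 0.243], [0.422, 0.227]]
[133. 246.] [10. 97.] [[0.445, -0.089], [0.428, 0.067], [0.442, 0.067], [0.46, -0.091]]
```

View pics/w1.png

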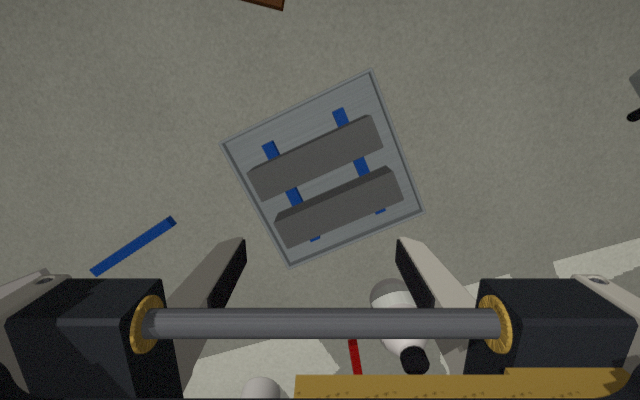

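Near view: tray corners are at about (371,69), (220,144), (290,265) and (422,210), with both prisms on blue bearers. Stick A runs (92,272)–(173,219), and the white bottle at (390,310) is clear of the tray. Next I'll fix the tray pose and the move to stick A.

```bash
python3 - <<'E'
from h import *
import pickle;p=pickle.load(open("w1.pkl","rb"));im=cv2.imread("pics/w1.png")
C=np.array([onz(p,q,.015)[:2] for q in[(371,69),(220,144),(290,265),(422,210)]]);print(np.round(C,3).tolist(),C.mean(0),[round(np.linalg.norm(C[i]-C[i-1]),3) for i in range(4)],[round(np.degrees(np.arctan2(*(C[i]-C[i-1])[::-1])),1) for i in range(4)])
c=blobs(im,*BLUE,30)[-1];b=cv2.boxPoints(cv2.minAreaRect(c));W=np.array([onz(p,q,.011)[:2] for q in b]);print(W.mean(0))
go((.4435,-.015,.10),down(6.5))
# other views, triangulate prism on rack (hand-read corners from crop): scene crop x1.818+(220,115), side crop x1.4286+(180,110)
ps,pd=bot.camera_params("scene"),bot.camera_params("side")
for n in("scene","side"):
    im=cv2.imread(f"pics/{n}.png");h=cv2.cvtColor(im,cv2.COLOR_BGR2HSV)
    m=((h[...,2]<90)&(h[...,1]<60)).astype(np.uint8)*255
    for c in cv2.findContours(m,0,1)[0]:
        r=cv2.minAreaRect(c)
        if 400<cv2.contourArea(c)<4000: print(n,np.round(r[0]),np.round(r[1]),cv2.boxPoints(r).round().tolist())
E
```

```text
[[0.382, 0.391], [0.376, 0.18], [0.572, 0.178], [0.579, 0.383]] [0.477248   0.28294786] [np.float64(0.197), np.float64(0.212), np.float64(0.196), np.float64(0.205)] [np.float64(177.5), np.float64(-91.5), np.float64(-0.7), np.float64(88.3)]
[ 0.44470485 -0.01734731]
turn [-0.001 -0.001  0.997] deg 57.1 shift after turn [-291.   -60.   147.2] shift before turn [-107.8 -276.8  147.2]
scene [572. 368.] [ 63. 134.] [[505.0, 336.0], [639.0, 336.0], [639.0, 399.0], [505.0, 399.0]]
scene [311. 137.] [42. 14.] [[294.0, 122.0], [307.0, 115.0], [327.0, 152.0], [315.0, 159.0]]
scene [452. 137.] [34. 59.] [[421.0, 151.0], [455.0, 103.0], [483.0, 123.0], [449.0, 170.0]]
scene [622. 140.] [70. 37.] [[594.0, 112.0], [629.0, 101.0], [650.0, 168.0], [614.0, 179.0]]
scene [628.  73.] [62. 21.] [[618.0, 42.0], [639.0, 42.0], [639.0, 104.0], [618.0, 104.0]]
scene [289.  61.] [40. 57.] [[255.0, 56.0], [305.0, 31.0], [323.0, 67.0], [273.0, 92.0]]
scene [322.  25.] [14. 52.] [[296.0, 25.0], [345.0, 11.0], [349.0, 25.0], [299.0, 39.0]]
side [95. 32.] [65. 56.] [[67.0, 0.0], [123.0, 0.0], [123.0, 65.0], [67.0, 65.0]]
```

>>> play_rows([
  [0,0,0,-12,-30.8,14,1],
  [0,0,0,-12,-30.8,14,1],
  [0,0,0,-12,-30.8,14,1],
  [0,0,0,-12,-30.8,14,1],
  [0,0,0,-12,-30.8,14,1],
  [0,0,0,-12,-30.8,14,1],
  [0,0,0,-12,-30.8,14,1],
  [0,0,0,-12,-30.8,14,1],
  [0,0,0,-12,-30.8,14,1],
  [0,0,0.111,0,0,0,0.2],
  [0,0,0.111,0,0,0,0.2],
  [0,0,0.111,0,0,0,0.2],
])

```text
time_s: 2.07
eef_pos: [0.4436, -0.0142, 0.121]
tool_rot: [-0.001, 0.388, 0.922, 0.0]
wrist_force: [0.2, -0.4, 0.0]
gripper_width: 0.0774
gripper_force: 0.0
```

>>> play_rows([
  [0,0,0.111,0,0,0,0.2],
  [0,0,0.111,0,0,0,0.2],
  [0,0,0.111,0,0,0,0.2],
  [0,0,0.111,0,0,0,0.2],
  [0,0,0.111,0,0,0,0.2],
  [0,0,0.111,0,0,0,0.2],
  [0,0,0,0,0,0,0.2],
  [0,0,0,0,0,0,0.2],
])

```text
time_s: 2.73
eef_pos: [0.4441, -0.0138, 0.1214]
tool_rot: [-0.0, 0.664, 0.748, 0.0]
wrist_force: [-0.0, 0.7, 0.6]
gripper_width: 0.0558
gripper_force: 0.0
```

```bash
cat >> h.py <<'E'
def stick(z=.011):
    p=bot.camera_params("wrist");im=bot.grab_frame("wrist")
    for c in blobs(im,*BLUE,60):
        r=cv2.minAreaRect(c);b=cv2.boxPoints(r);W=np.array([onz(p,q,z)[:2] for q in b])
        e=W[1]-W[0];f=W[2]-W[1];l=e if np.linalg.norm(e)>np.linalg.norm(f) else f
        print(np.round(r[0]),"mid",W.mean(0).round(4),"size",round(np.linalg.norm(e),3),round(np.linalg.norm(f),3),"ang",round(np.degrees(np.arctan2(l[1],l[0]))%180,1))
    return im
E
python3 - <<'E'
from h import *
im=stick();cv2.imwrite("pics/w2.png",im);print(pose()[0],np.round(pose()[1].as_matrix()[:,1],3))
go((.444,-.016,.016),down(6.5))
E
```

```text
[321. 200.] mid [ 0.4449 -0.0193] size 0.152 0.014 ang 95.4
[476. 190.] mid [0.5893 0.0084] size 0.02 0.154 ang 112.9
[ 0.44412754 -0.01404318  0.12150991] [ 0.993  0.118 -0.   ]
turn [-0.    -0.     0.005] deg 0.3 shift after turn [ -1.9  -0.3 105.5] shift before turn [ -2.   -0.3 105.5]
```

View pics/w2.png

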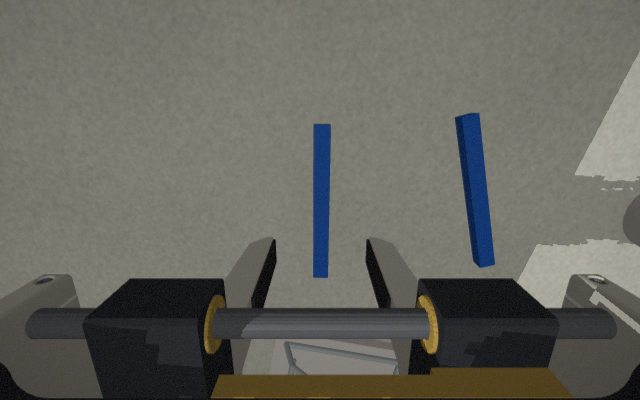

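Stick A lies centred between the fingers at (321,200), and B is at (476,190) well clear of the finger. I'll descend and grip.

>>> play_rows([
  [0,0,0.01,-4,0,30,0.2],
  [0,0,0,0,0,30,0.2],
  [0,0,0,0,0,25,0.2],
  [0,0,0,0,0,14,0.2],
  [0,0,0,0,0,6.5,0.2],
  [0,0,0,0,0,0,-1],
  [0,0,0,0,0,0,-1],
  [0,0,0,0,0,0,-1],
  [0,0,0,0,0,0,-1],
  [0,0,0,0,0,0,-1],
  [0,0,0,0,0,0,-1],
  [0,0,0,0,0,0,-1],
])

```text
time_s: 3.78
eef_pos: [0.4452, -0.0191, 0.0167]
tool_rot: [0.0, 0.67, 0.743, 0.0]
wrist_force: [-0.7, 1.1, 2.2]
gripper_width: 0.0145
gripper_force: 20.0
```

>>> play_rows([
  [0,0,0,0,0,0,-1],
  [0,0,0,0,0,0,-1],
  [0,0,0,0,0,-10,-1],
  [0,0,0,0,0,-30,-1],
  [0,0,0,0,0,-35,-1],
  [0,0,0,0,0,-30,-1],
  [0,0,0,0,0,0,-1],
  [0,0,0,0,0,0,-1],
])

```text
time_s: 4.45
eef_pos: [0.4465, -0.0193, 0.1237]
tool_rot: [0.002, 0.67, 0.743, 0.001]
wrist_force: [0.3, 0.4, -0.6]
gripper_width: 0.0146
gripper_force: 20.0
```

```bash
python3 - <<'E'
from h import *
s=bot.state();print(s["gripper_width"],s["gripper_force"],pose()[0])
print(np.degrees(np.arctan2(*pose()[1].as_matrix()[1::-1,1])))
t=np.radians(-1.8);c=np.array([.478,.2825]);u=np.array([-np.sin(t),np.cos(t)])
for k in(.05,-.05): print(k,c+k*u)
go((*(c+.05*u),.12),down(88.2))
E
```

```text
0.01462287426909729 19.997604489326477 [ 0.44645193 -0.01926163  0.12373805]
5.899414298294809
0.05 [0.47957054 0.33247533]
-0.05 [0.47642946 0.23252467]
turn [ 0.003  0.004 -1.436] deg 82.3 shift after turn [-22.1 352.6   3.7] shift before turn [346.5  69.1   3.6]
```

>>> play_rows([
  [0,0,0,34.6,6.9,-10,-1],
  [0,0,0,34.6,6.9,-10,-1],
  [0,0,0,34.7,6.9,-10,-1],
  [0,0,0,34.6,6.9,-10,-1],
  [0,0,0,34.6,6.9,-10,-1],
  [0,0,0,34.7,6.9,0,-1],
  [0,0,0,34.7,6.9,0,-1],
  [0,0,0,34.7,6.9,0,-1],
  [0,0,0,34.7,6.9,0,-1],
  [0,0,0,34.6,7,0,-1],
])

```text
time_s: 5.28
eef_pos: [0.4766, 0.3341, 0.169]
tool_rot: [-0.0, 0.67, 0.743, -0.002]
wrist_force: [0.6, 0.1, 0.5]
gripper_width: 0.0149
gripper_force: 20.0
```

>>> play_rows([
  [0,0,-0.12,0,0,0,-1],
  [0,0,-0.12,0,0,0,-1],
  [0,0,-0.12,0,0,0,-1],
  [0,0,-0.12,0,0,0,-1],
  [0,0,-0.12,0,0,0,-1],
  [0,0,-0.12,0,0,0,-1],
  [0,0,-0.12,0,0,0,-1],
  [0,0,-0.12,0,0,0,-1],
  [0,0,-0.12,0,0,0,-1],
  [0,0,-0.12,0,0,0,-1],
  [0,0,-0.12,0,0,0,-1],
  [0,0,-0.116,0,0,0,-1],
])

```text
time_s: 6.28
eef_pos: [0.4767, 0.3321, 0.1689]
tool_rot: [-0.002, 0.013, 1.0, -0.001]
wrist_force: [0.0, 0.1, -0.2]
gripper_width: 0.0148
gripper_force: 20.0
```

>>> play_rows([
  [0,0,0,0,0,0,-1],
  [0,0,0,0,0,20,-1],
  [0,0,0,0,0,20,-1],
  [0,0,0,0,0,10,-1],
  [0,0,0,0,0,0,-1],
  [0,0,0,0,0,0,-1],
])

```text
time_s: 6.78
eef_pos: [0.477, 0.3323, 0.12]
tool_rot: [-0.001, 0.017, 1.0, -0.001]
wrist_force: [1.4, 0.2, -0.0]
gripper_width: 0.0148
gripper_force: 20.0
```

```bash
python3 - <<'E'
from h import *
import pickle
p=bot.camera_params("wrist");print(pose()[0]);go((.4796,.3325,.0745),down(88.2))
im=bot.grab_frame("wrist");cv2.imwrite("pics/w3.png",im)
for c in blobs(im,*BLUE,25):
    r=cv2.minAreaRect(c);b=cv2.boxPoints(r)
    for z in(.018,.117): 
        W=np.array([onz(p,q,z)[:2] for q in b]);e=W[1]-W[0];f=W[2]-W[1];print(np.round(r[0]),z,W.round(3).tolist())
E
```

```text
[0.47696619 0.33227386 0.12002617]
turn [-0.001 -0.002 -0.002] deg 0.2 shift after turn [-2.6  0.3 45.5] shift before turn [-2.7  0.4 45.5]
[ 81. 287.] 0.018 [[0.551, 0.078], [0.544, 0.094], [0.56, 0.096], [0.567, 0.081]]
[ 81. 287.] 0.117 [[0.491, 0.177], [0.487, 0.186], [0.497, 0.188], [0.501, 0.178]]
[320. 347.] 0.018 [[0.627, 0.315], [0.628, 0.337], [0.649, 0.337], [0.649, 0.314]]
[320. 347.] 0.117 [[0.538, 0.322], [0.538, 0.336], [0.552, 0.336], [0.551, 0.322]]
[216. 216.] 0.018 [[0.476, 0.225], [0.476, 0.245], [0.493, 0.243], [0.492, 0.222]]
[216. 216.] 0.117 [[0.444, 0.267], [0.445, 0.279], [0.455, 0.278], [0.455, 0.265]]
[207. 136.] 0.018 [[0.402, 0.227], [0.403, 0.248], [0.422, 0.245], [0.422, 0.224]]
[207. 136.] 0.117 [[0.399, 0.268], [0.4, 0.281], [0.412, 0.279], [0.411, 0.266]]
[320. 215.] 0.018 [[0.404, 0.321], [0.405, 0.345], [0.588, 0.341], [0.587, 0.312]]
[320. 215.] 0.117 [[0.4, 0.326], [0.401, 0.341], [0.514, 0.339], [0.513, 0.321]]
```

View pics/w3.png

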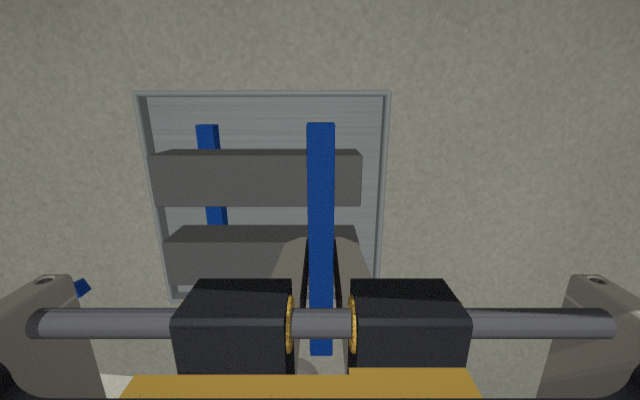

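The held stick spans x 0.400–0.552 and is square to the prisms; the free bearer end is at (207,136). I'll shift 2.5 mm and set it down.

>>> play_rows([
  [0,0,0,-2.5,0,20,-1],
  [0,0,0,0,0,15,-1],
  [0,0,0,0,0,6,-1],
  [0,0,0,0,0,2,-1],
  [0,0,0,0,0,1,-1],
  [0,0,0,0,0,0.8,-1],
  [0,0,0,0,0,0,-1],
  [0,0,0,0,0,0,-1],
])

```text
time_s: 7.5
eef_pos: [0.4809, 0.3331, 0.0774]
tool_rot: [0.001, 0.016, 1.0, 0.0]
wrist_force: [-0.8, -0.3, -1.1]
gripper_width: 0.0148
gripper_force: 20.0
```

>>> play_rows([
  [0,0,0,0,0,0,-0.4],
  [0,0,0,0,0,0,-0.4],
  [0,0,0,0,0,0,-0.4],
  [0,0,0,0,0,0,-0.4],
  [0,0,0,0,0,0,-0.4],
  [0,0,0,0,0,0,-0.4],
  [0,0,0,0,0,-10,-0.4],
  [0,0,0,0,0,-20,-0.4],
  [0,0,0,0,0,-30,-0.4],
  [0,0,0,0,0,-30,-0.4],
  [0,0,0,0,0,0,-0.4],
  [0,0,0,0,0,0,-0.4],
])

```text
time_s: 8.5
eef_pos: [0.4821, 0.3337, 0.17]
tool_rot: [0.003, 0.016, 1.0, 0.002]
wrist_force: [0.3, 0.0, -1.0]
gripper_width: 0.0279
gripper_force: 0.0
```

```bash
python3 - <<'E'
from h import *
stick(.073);print(pose()[0]);go((.588,.011,.165),down(22.5))
E
```

```text
[228. 192.] mid [0.4667 0.2518] size 0.015 0.017 ang 173.3
[222. 126.] mid [0.4094 0.2532] size 0.016 0.015 ang 88.2
[ 89. 267.] mid [0.5374 0.1075] size 0.061 0.013 ang 111.4
[319. 195.] mid [0.4788 0.3318] size 0.149 0.013 ang 177.6
[0.48092556 0.33307456 0.16777966]
turn [2.000e-03 1.000e-03 1.146e+00] deg 65.7 shift after turn [-338.5  -24.3    2.8] shift before turn [-117.2 -318.5    2.6]
```

Stick A is down at (0.479,0.332), angle 177.6°, which is within a millimetre of the target. On to stick B.

>>> play_rows([
  [0,0,0,-13,-35.4,0,0.2],
  [0,0,0,-13,-35.4,0,0.2],
  [0,0,0,-13,-35.4,0,0.2],
  [0,0,0,-13,-35.4,0,0.2],
  [0,0,0,-13,-35.4,0,0.2],
  [0,0,0,-13,-35.4,0,0.2],
  [0,0,0,-13,-35.4,0,0.2],
  [0,0,0,-13,-35.4,0,0.2],
  [0,0,0,-13,-35.4,0,0.2],
  [0,0,0.1146,0,0,0,0.2],
  [0,0,0.1146,0,0,0,0.2],
  [0,0,0.1146,0,0,0,0.2],
])

```text
time_s: 9.55
eef_pos: [0.5861, 0.0095, 0.1644]
tool_rot: [-0.002, 0.19, 0.982, -0.0]
wrist_force: [-0.9, 0.2, -1.0]
gripper_width: 0.0557
gripper_force: 0.0
```

>>> play_rows([
  [0,0,0.1146,0,0,0,0.2],
  [0,0,0.1146,0,0,0,0.2],
  [0,0,0.1146,0,0,0,0.2],
  [0,0,0.1146,0,0,0,0.2],
  [0,0,0.1146,0,0,0,0.2],
  [0,0,0.1146,0,0,0,0.2],
  [0,0,0.1146,0,0,0,0.2],
  [0,0,0,0,0,20,0.2],
  [0,0,0,0,0,20,0.2],
  [0,0,0,0,0,5,0.2],
  [0,0,0,0,0,0,0.2],
  [0,0,0,0,0,0,0.2],
])

```text
time_s: 10.55
eef_pos: [0.5864, 0.0106, 0.1207]
tool_rot: [-0.001, 0.555, 0.832, -0.001]
wrist_force: [-0.4, -0.7, 0.7]
gripper_width: 0.056
gripper_force: 0.0
```

```bash
python3 - <<'E'
from h import *
im=stick(.012);cv2.imwrite("pics/w4.png",im);print(pose()[0],np.degrees(np.arctan2(*pose()[1].as_matrix()[1::-1,1])));go((.587,.010,.0165),down(22.5))
E
```

```text
[542. 292.] mid [0.8355 0.0076] size 0.031 0.05 ang 5.7
[323. 198.] mid [0.5892 0.0086] size 0.151 0.014 ang 110.8
[0.58724991 0.0105448  0.12175753] 22.519691204343978
turn [-0. -0.  0.] deg 0.0 shift after turn [ -0.4  -0.4 105.3] shift before turn [ -0.4  -0.4 105.3]
```

>>> play_rows([
  [0,0,0.02,-3,1,30,0.2],
  [0,0,0,0,0,30,0.2],
  [0,0,0,0,0,25,0.2],
  [0,0,0,0,0,14,0.2],
  [0,0,0,0,0,6,0.2],
  [0,0,0,0,0,0,-1],
  [0,0,0,0,0,0,-1],
  [0,0,0,0,0,0,-1],
  [0,0,0,0,0,0,-1],
  [0,0,0,0,0,0,-1],
  [0,0,0,0,0,0,-1],
  [0,0,0,0,0,0,-1],
])

```text
time_s: 11.6
eef_pos: [0.5897, 0.0081, 0.017]
tool_rot: [0.0, 0.564, 0.826, 0.0]
wrist_force: [-0.8, 0.1, 2.9]
gripper_width: 0.0147
gripper_force: 20.0
```

>>> play_rows([
  [0,0,0,0,0,0,-1],
  [0,0,0,0,0,0,-1],
  [0,0,0,0,0,-10,-1],
  [0,0,0,0,0,-30,-1],
  [0,0,0,0,0,-40,-1],
  [0,0,0,0,0,-40,-1],
  [0,0,0,0,0,-30,-1],
  [0,0,0,0,0,0,-1],
  [0,0,0,0,0,0,-1],
])

```text
time_s: 12.35
eef_pos: [0.591, 0.008, 0.1697]
tool_rot: [0.002, 0.564, 0.826, 0.001]
wrist_force: [0.3, -0.3, -1.1]
gripper_width: 0.0146
gripper_force: 20.0
```

```bash
python3 - <<'E'
from h import *
s=bot.state();print(s["gripper_width"],pose()[0]);go((.4764,.2325,.165),down(88.2))
E
```

```text
0.014582220782033736 [0.59097811 0.00803481 0.16969549]
turn [ 0.003  0.005 -1.166] deg 66.8 shift after turn [121.6 220.8   4.7] shift before turn [250.8 -24.9   4. ]
```

>>> play_rows([
  [0,0,0,31.4,-3.1,0,-1],
  [0,0,0,31.4,-3.1,0,-1],
  [0,0,0,31.4,-3.1,0,-1],
  [0,0,0,31.4,-3.1,0,-1],
  [0,0,0,31.4,-3.1,0,-1],
  [0,0,0,31.4,-3.1,0,-1],
  [0,0,0,31.4,-3.1,0,-1],
  [0,0,0,31.4,-3.1,0,-1],
  [0,0,-0.1166,0,0,0,-1],
  [0,0,-0.1166,0,0,0,-1],
  [0,0,-0.1166,0,0,0,-1],
  [0,0,-0.1166,0,0,0,-1],
])

```text
time_s: 13.35
eef_pos: [0.4729, 0.2329, 0.164]
tool_rot: [-0.001, 0.355, 0.935, -0.001]
wrist_force: [-0.4, -0.7, -0.0]
gripper_width: 0.0148
gripper_force: 20.0
```

>>> play_rows([
  [0,0,-0.1166,0,0,0,-1],
  [0,0,-0.1166,0,0,0,-1],
  [0,0,-0.1166,0,0,0,-1],
  [0,0,-0.1166,0,0,0,-1],
  [0,0,-0.1166,0,0,0,-1],
  [0,0,-0.1166,0,0,0,-1],
  [0,0,0,0,0,20,-1],
  [0,0,0,0,0,20,-1],
  [0,0,0,0,0,8,-1],
  [0,0,0,0,0,0,-1],
  [0,0,0,0,0,0,-1],
])

```text
time_s: 14.27
eef_pos: [0.4735, 0.2327, 0.1172]
tool_rot: [-0.001, 0.016, 1.0, -0.001]
wrist_force: [1.2, -0.5, 0.2]
gripper_width: 0.0148
gripper_force: 20.0
```

```bash
python3 - <<'E'
from h import *
p=bot.camera_params("wrist");print(pose()[0]);go((.4764,.2325,.0747),down(88.2))
im=bot.grab_frame("wrist");cv2.imwrite("pics/w5.png",im)
for c in blobs(im,*BLUE,25):
    r=cv2.minAreaRect(c);b=cv2.boxPoints(r)
    for z in(.073,.12): print(np.round(r[0]),z,np.round([onz(p,q,z)[:2] for q in b],3).tolist())
E
```

```text
[0.47352919 0.23265696 0.11716365]
turn [-0.001 -0.003 -0.001] deg 0.2 shift after turn [-2.9 -0.1 42.5] shift before turn [-3.  -0.  42.5]
[321. 346.] 0.073 [[0.572, 0.22], [0.572, 0.238], [0.588, 0.238], [0.587, 0.219]]
[321. 346.] 0.12 [[0.529, 0.223], [0.53, 0.237], [0.541, 0.237], [0.541, 0.223]]
[428. 216.] 0.073 [[0.46, 0.301], [0.46, 0.317], [0.473, 0.318], [0.473, 0.302]]
[428. 216.] 0.12 [[0.443, 0.285], [0.444, 0.297], [0.454, 0.298], [0.453, 0.286]]
[437. 137.] 0.073 [[0.402, 0.303], [0.403, 0.318], [0.418, 0.32], [0.418, 0.304]]
[437. 137.] 0.12 [[0.399, 0.287], [0.4, 0.299], [0.412, 0.3], [0.411, 0.288]]
[457. 211.] 0.073 [[0.531, 0.315], [0.402, 0.322], [0.405, 0.342], [0.536, 0.339]]
[457. 211.] 0.12 [[0.498, 0.296], [0.399, 0.301], [0.402, 0.317], [0.502, 0.315]]
[320. 214.] 0.073 [[0.398, 0.225], [0.398, 0.243], [0.541, 0.24], [0.54, 0.218]]
[320. 214.] 0.12 [[0.396, 0.227], [0.397, 0.241], [0.506, 0.239], [0.505, 0.222]]
```

>>> play_rows([
  [0,0,0,-5.5,0,20,-1],
  [0,0,0,0,0,14,-1],
  [0,0,0,0,0,5,-1],
  [0,0,0,0,0,2,-1],
  [0,0,0,0,0,1,-1],
  [0,0,0,0,0,0.5,-1],
  [0,0,0,0,0,0,-1],
  [0,0,0,0,0,0,-1],
])

```text
time_s: 14.98
eef_pos: [0.4807, 0.2331, 0.0768]
tool_rot: [0.001, 0.016, 1.0, 0.0]
wrist_force: [0.5, -0.6, -0.5]
gripper_width: 0.015
gripper_force: 20.0
```

>>> play_rows([
  [0,0,0,0,0,0,-0.4],
  [0,0,0,0,0,0,-0.4],
  [0,0,0,0,0,0,-0.4],
  [0,0,0,0,0,0,-0.4],
  [0,0,0,0,0,0,-0.4],
  [0,0,0,0,0,0,-0.4],
  [0,0,0,0,0,-10,-0.4],
  [0,0,0,0,0,-20,-0.4],
  [0,0,0,0,0,-40,-0.4],
  [0,0,0,0,0,-40,-0.4],
  [0,0,0,0,0,0,-0.4],
  [0,0,0,0,0,0,-0.4],
])

```text
time_s: 15.98
eef_pos: [0.4824, 0.2338, 0.1903]
tool_rot: [0.003, 0.016, 1.0, 0.001]
wrist_force: [-0.6, 0.3, 0.6]
gripper_width: 0.028
gripper_force: 0.0
```

```bash
python3 - <<'E'
from h import *
stick(.073);print(pose()[0])
# rough rack prism from scene/side: hand-read
ps,pd=bot.camera_params("scene"),bot.camera_params("side")
c=lambda x,y:(220+x/1.818,115+y/1.818);d=lambda x,y:(180+x/1.4286,110+y/1.4286)
# prism ends of upper ridge: scene far/near; side same
for a,b in[((150,6),(612,248)),((192,62),(688,352))]: print(tri(ps,c(*a),pd,d(*b)))
print(onz(ps,c(166,40),.08),onz(pd,d(640,312),.075))
E
```

```text
[319. 187.] mid [0.4766 0.2318] size 0.014 0.151 ang 178.5
[415. 185.] mid [0.4771 0.3234] size 0.148 0.033 ang 177.6
[0.48092547 0.2331999  0.18760337]
(array([ 0.55018055, -0.37655965,  0.2677142 ]), np.float64(0.3333419004121948))
(array([ 0.51716984, -0.37985387,  0.2138976 ]), np.float64(0.4977382494880427))
[ 0.43203616 -0.26698804  0.08      ] [ 0.85950292 -0.55330982  0.075     ]
```

Both sticks lie in place: B at (0.477,0.232) and A at (0.478,0.332). Next, over the rack to look.

>>> play_rows([
  [0,0,0,2.9,-40.9,-5,1],
  [0,0,0,2.9,-40.9,-5,1],
  [0,0,0,2.9,-40.9,-5,1],
  [0,0,0,2.9,-40.9,-5,1],
  [0,0,0,2.9,-40.9,-5,1],
  [0,0,0,2.9,-40.9,-5,1],
  [0,0,0,2.9,-40.9,-5,1],
  [0,0,0,2.9,-40.9,-5,1],
  [0,0,0,2.9,-40.9,-5,1],
  [0,0,0,2.9,-40.9,-5,1],
  [0,0,0,2.9,-40.9,-5,1],
  [0,0,0,2.9,-40.9,-5,1],
])

```text
time_s: 17.03
eef_pos: [0.4282, -0.258, 0.2442]
tool_rot: [-0.001, 0.016, 1.0, 0.001]
wrist_force: [1.4, -0.3, 0.2]
gripper_width: 0.0931
gripper_force: 0.0
```

>>> play_rows([
  [0,0,0.116,0,0,0,1],
  [0,0,0.116,0,0,0,1],
  [0,0,0.116,0,0,0,1],
  [0,0,0.116,0,0,0,1],
  [0,0,0.116,0,0,0,1],
  [0,0,0.116,0,0,0,1],
  [0,0,0.116,0,0,0,1],
  [0,0,0.116,0,0,0,1],
  [0,0,0.116,0,0,0,1],
  [0,0,0.116,0,0,0,1],
  [0,0,0.116,0,0,0,1],
  [0,0,0,0,0,0,1],
])

```text
time_s: 18.03
eef_pos: [0.4289, -0.256, 0.2439]
tool_rot: [-0.002, 0.611, 0.792, -0.0]
wrist_force: [0.7, 0.2, -0.3]
gripper_width: 0.0928
gripper_force: 0.0
```

```bash
python3 - <<'E'
from h import *
import pickle
p=bot.camera_params("wrist");im=bot.grab_frame("wrist");cv2.imwrite("pics/w6.png",im);pickle.dump(p,open("w6.pkl","wb"));print(pose()[0],bot.state()["joints"].round(2))
b=bot.grab_frame("side");cv2.imwrite("pics/side2.png",b)
E
```

```text
[ 0.42897307 -0.25603766  0.24414245] [-0.64 -0.15  1.74  0.    1.55 -0.91]
```

View pics/w6.png

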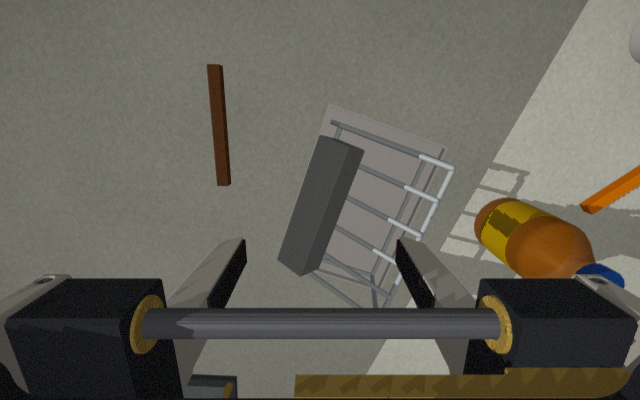

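The third prism lies across the rack's low side. Its left (low) edge runs about (320,137)→(278,260) and its right edge about (363,150)→(307,275). The slope rises to image right, and the amber bottle is at (535,240). I'll read the corners from one enlarged crop.

```bash
python3 - <<'E'
from h import *
im=cv2.imread("pics/w6.png")[125:285,260:380]
im=cv2.convertScaleAbs(cv2.resize(im,(450,600),interpolation=cv2.INTER_CUBIC),alpha=1.6)
for i in range(0,120,20): cv2.putText(im,str(260+i),(int(i*3.75),10),0,.4,(0,255,255));cv2.line(im,(int(i*3.75),12),(int(i*3.75),20),(0,255,255))
for i in range(15,160,20): cv2.putText(im,str(125+i),(0,int(i*3.75)),0,.4,(0,255,255))
cv2.imwrite("pics/c6.png",im)
E
```

```text
(no output)
```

View pics/c6.png

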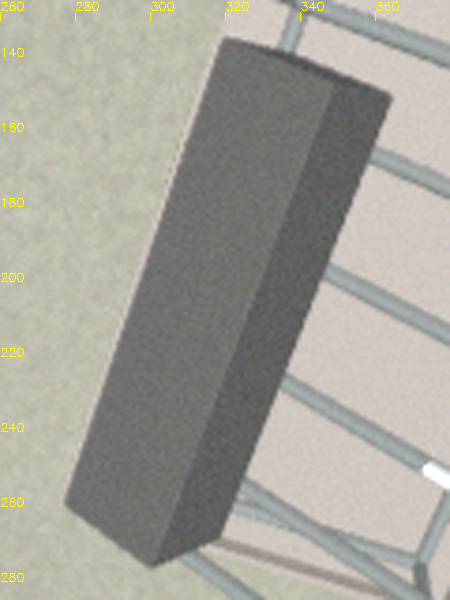

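The crop gives the low edge (319,135)–(278,259), the ridge (349,145)–(301,276) and the upper back edge (364,151)–(319,268.5).

```bash
python3 - <<'E'
from h import *
import pickle;p=pickle.load(open("w6.pkl","rb"))
P=[((319.2,135.1),(277.6,258.9),.0729,-27.9),((349,145.5),(300.8,276.2),.0959,4.9),((364.3,150.9),(318.9,268.5),.0631,27.9)]
for a,b,z,h in P:
    A,B=onz(p,a,z),onz(p,b,z);ang=np.degrees(np.arctan2(*(A-B)[1::-1]));x=np.radians(ang-90)
    print(round(np.linalg.norm(A-B),4),ang,((A+B)/2)[:2]-h/1000*np.array([np.cos(x),np.sin(x)]))
E
```

```text
0.1583 85.70902133577472 [ 0.43456983 -0.28276195]
0.16 85.72301962483235 [ 0.43349539 -0.28169815]
0.1589 85.7216953336256 [ 0.43297674 -0.28362308]
```

The three edges agree to 1.5 mm, with the length at 158–160 mm: centre (0.4335,-0.2825), rack yaw -4.3°. I'll compute the tilted grasp.

```bash
cat >> h.py <<'E'
def slope(deg=-4.3,t=35):
    a=np.radians(deg);t=np.radians(t);xd=np.array([np.cos(a),np.sin(a),0]);up=np.array([0,0,1.])
    y=np.cos(t)*xd+np.sin(t)*up;z=np.sin(t)*xd-np.cos(t)*up;return R.from_matrix(np.c_[np.cross(y,z),y,z])
C=np.array([.4335,-.2825,.068])
E
python3 - <<'E'
from h import *
Rt=slope();pz=-Rt.as_matrix()[:,2]
go(C+.09*pz,Rt);go(C-.004*pz,Rt)
E
```

```text
turn [-0.607 -0.106  0.331] deg 40.1 shift after turn [-26.  -96.   58.2] shift before turn [ -9.5 -51.2 102.8]
turn [-0.607 -0.106  0.331] deg 40.1 shift after turn [-26.  -96.  152.2] shift before turn [-27.7  -0.3 179.7]
```

>>> play_rows([
  [-0.1012,-0.0177,0.0552,0,0,0,0.8],
  [-0.1012,-0.0177,0.0552,0,0,0,0.8],
  [-0.1012,-0.0177,0.0552,0,0,0,0.8],
  [-0.1012,-0.0177,0.0552,0,0,0,0.8],
  [-0.1012,-0.0177,0.0552,0,0,0,0.8],
  [-0.1012,-0.0177,0.0552,0,0,0,0.8],
  [0,0,0,-5.2,-19.2,11.6,0.8],
  [0,0,0,-5.2,-19.2,11.6,0.8],
  [0,0,0,-5.2,-19.2,11.6,0.8],
  [0,0,0,-5.2,-19.2,11.6,0.8],
  [0,0,0,-5.2,-19.2,11.6,0.8],
  [0,0,0,0,0,0,0.8],
])

```text
time_s: 19.13
eef_pos: [0.3802, -0.2772, 0.1378]
tool_rot: [0.219, 0.7, 0.648, 0.204]
wrist_force: [-0.8, 0.5, -2.1]
gripper_width: 0.0837
gripper_force: 0.0
```

```bash
python3 - <<'E'
from h import *
Rt=slope();pz=-Rt.as_matrix()[:,2]
print(pose()[0],bot.state()["joints"].round(2));go(C+.09*pz,Rt);go(C-.004*pz,Rt)
p=bot.camera_params("wrist");im=bot.grab_frame("wrist");cv2.imwrite("pics/w7.png",im)
M=Rt.as_matrix();px,py=M[:,1],-M[:,0]
for sx in(1,-1):
  for sy in(1,-1): print(np.round(proj(p,C+.02*sx*px+.08*sy*py+.02*pz),1))
E
```

```text
[ 0.38022836 -0.277156    0.1377988 ] [-1.16 -0.64  2.42  0.6   1.12 -1.28]
turn [-0.002 -0.001 -0.003] deg 0.2 shift after turn [-1.3  3.8 -2.1] shift before turn [-1.3  3.8 -2.1]
turn [-0.002 -0.001 -0.003] deg 0.2 shift after turn [-1.3  3.8 91.9] shift before turn [-1.4  4.  91.9]
[347.1 302.8]
[352.2 115.1]
[302.  302.9]
[297.2 115.3]
```

View pics/w7.png

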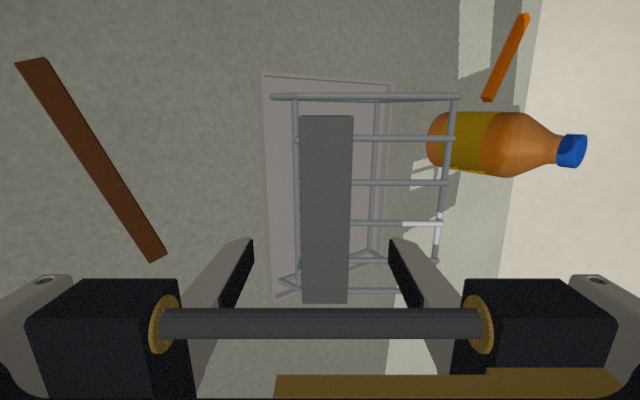

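The predicted prism corners (352,115), (297,115), (347,303) and (302,303) match the picture. I'll go in and grip.

>>> play_rows([
  [0,0,0,-1.3,4,15,0.8],
  [0,0,0,0,0,20,0.8],
  [0,0,0,0,0,20,0.8],
  [0,0,0,0,0,16,0.8],
  [0,0,0,0,0,12,0.8],
  [0,0,0,0,0,8,0.8],
  [0,0,0,0,0,0,0.8],
  [0,0,0,0,0,0,0.8],
], newtons=40)

```text
time_s: 19.85
eef_pos: [0.4388, -0.2846, 0.0719]
tool_rot: [0.222, 0.699, 0.648, 0.205]
wrist_force: [-0.3, 0.3, -0.8]
gripper_width: 0.0838
gripper_force: 0.0
```

```bash
python3 - <<'E'
from h import *
Rt=slope();pz=-Rt.as_matrix()[:,2]
print(bot.state()["joints"].round(2));go(C-.004*pz,Rt)
E
```

```text
[-1.01 -0.34  2.36  0.66  0.85 -1.31]
turn [ 0.003  0.003 -0.001] deg 0.2 shift after turn [ 1.7 -6.7  4.1] shift before turn [ 1.7 -6.7  4. ]
```

>>> play_rows([
  [0,0,0,1,-5.5,3,0.8],
  [0,0,0,0,0,0,0.8],
  [0,0,0,0,0,0,0.8],
  [0,0,0,0,0,0,0.8],
])

```text
time_s: 20.18
eef_pos: [0.4353, -0.284, 0.066]
tool_rot: [0.223, 0.7, 0.647, 0.204]
wrist_force: [0.4, -0.1, 0.0]
gripper_width: 0.0836
gripper_force: 0.0
```

```bash
python3 - <<'E'
from h import *
Rt=slope();pz=-Rt.as_matrix()[:,2]
go(C-.004*pz,Rt);print(bot.state()["wrist_force"])
E
```

```text
turn [ 0.003  0.004 -0.003] deg 0.3 shift after turn [ 1.3 -0.4  1.2] shift before turn [ 1.3 -0.4  1.2]
[ 0.40011139 -0.10511183  0.03574604]
```

>>> play_rows([
  [0,0,0,0,0,0,-0.4],
  [0,0,0,0,0,0,-0.4],
  [0,0,0,0,0,0,-0.4],
  [0,0,0,0,0,0,-0.4],
  [0,0,0,0,0,0,-0.4],
  [0,0,0,0,0,0,-0.4],
  [0,0,0,0,0,0,-0.4],
  [0,0,0,0,0,0,-0.4],
])

```text
time_s: 20.85
eef_pos: [0.4351, -0.2836, 0.0652]
tool_rot: [0.222, 0.7, 0.647, 0.204]
wrist_force: [-3.0, 0.3, 0.3]
gripper_width: 0.04
gripper_force: 40.0
```

>>> play_rows([
  [0,0,0,0,0,-3,-0.4],
  [0,0,0,0,0,-6,-0.4],
  [0,0,0,0,0,-8,-0.4],
  [0,0,0,0,3,-12,-0.4],
  [0,0,0,0,8,-15,-0.4],
  [0,0,0,0,10,-15,-0.4],
  [0,0,0,0,12,-15,-0.4],
  [0,0,0,0,12,-15,-0.4],
  [0,0,0,0,12,-15,-0.4],
  [0,0,0,0,12,-15,-0.4],
  [0,0,0,0,12,-15,-0.4],
  [0,0,0,0,0,0,-0.4],
])

```text
time_s: 21.85
eef_pos: [0.4252, -0.2836, 0.2255]
tool_rot: [0.224, 0.7, 0.647, 0.204]
wrist_force: [0.8, -0.3, -4.4]
gripper_width: 0.0396
gripper_force: 40.0
```

```bash
python3 - <<'E'
from h import *
p,r=pose();print(p,r.as_matrix().round(3).tolist(),bot.state()["joints"].round(2),bot.state()["gripper_width"])
go((p[0],p[1],.25),down(-4.3));go((.478,.2825,.2),down(-1.8))
E
```

```text
[ 0.42520879 -0.28359962  0.22545524] [[0.079, 0.814, 0.576], [0.997, -0.062, -0.05], [-0.005, 0.578, -0.816]] [-1.04 -0.61  2.24  0.54  1.18 -1.09] 0.039629049128795966
turn [ 0.616  0.006 -0.003] deg 35.3 shift after turn [  0.    0.  -24.5] shift before turn [ -0.1  14.2 -20. ]
turn [ 0.616  0.02  -0.045] deg 35.4 shift after turn [567.5  35.   25.5] shift before turn [568.6  -6.8  22.9]
```

Lifted and held (40 mm wide, 40 N). I'll level it and carry it to the tray.

>>> play_rows([
  [0.1027,0.0033,-0.0075,0,0,0,-0.4],
  [0.1027,0.0033,-0.0075,0,0,0,-0.4],
  [0.1027,0.0033,-0.0075,0,0,0,-0.4],
  [0.1027,0.0033,-0.0075,0,0,0,-0.4],
  [0.1027,0.0033,-0.0075,0,0,0,-0.4],
  [0.1027,0.0033,-0.0075,0,0,0,-0.4],
  [0,0,0,20,2,0,-0.4],
  [0,0,0,30,2,0,-0.4],
  [0,0,0,35,2,0,-0.4],
  [0,0,0,35,2,0,-0.4],
  [0,0,0,35,2,0,-0.4],
  [0,0,0,35,2,0,-0.4],
])

```text
time_s: 22.85
eef_pos: [0.4413, -0.0911, 0.2201]
tool_rot: [-0.004, 0.718, 0.696, 0.0]
wrist_force: [0.2, 0.5, -6.5]
gripper_width: 0.0398
gripper_force: 40.0
```

>>> play_rows([
  [0,0,0,35,2,0,-0.4],
  [0,0,0,35,2,0,-0.4],
  [0,0,0,35,2,0,-0.4],
  [0,0,0,35,2,0,-0.4],
  [0,0,0,35,2,0,-0.4],
  [0,0,0,35,2,0,-0.4],
  [0,0,0,35,3,0,-0.4],
  [0,0,0,35,3,0,-0.4],
  [0,0,0,35,3,0,-0.4],
  [0,0,0,30,2,0,-0.4],
  [0,0,0,15,0,0,-0.4],
  [0,0,0,0,0,0,-0.4],
])

```text
time_s: 23.85
eef_pos: [0.4752, 0.269, 0.2212]
tool_rot: [-0.004, 0.717, 0.697, -0.001]
wrist_force: [-0.4, 0.4, -5.6]
gripper_width: 0.0396
gripper_force: 40.0
```

>>> play_rows([
  [0,0,0,0,0,15,-0.4],
  [0,0,0,0,0,30,-0.4],
  [0,0,0,0,0,30,-0.4],
  [0,0,0,0,0,15,-0.4],
  [0,0,0,0,0,0,-0.4],
  [0,0,0,0,0,0,-0.4],
  [0,0,0,0,0,0,-0.4],
])

```text
time_s: 24.43
eef_pos: [0.4769, 0.2662, 0.1346]
tool_rot: [-0.002, 0.718, 0.696, 0.001]
wrist_force: [-0.1, 0.3, -5.7]
gripper_width: 0.0398
gripper_force: 40.0
```

```bash
python3 - <<'E'
from h import *
p,r=pose();print(p,bot.state()["joints"].round(2),bot.state()["gripper_width"])
go((.478,.281,.090),down(-1.8))
P=bot.camera_params("wrist");im=bot.grab_frame("wrist");cv2.imwrite("pics/w8.png",im)
Pd=bot.camera_params("side");im=bot.grab_frame("side");cv2.imwrite("pics/s8.png",im)
a=cv2.resize(im[90:270,130:370],(640,480),interpolation=2)
cv2.imwrite("pics/c8.png",np.vstack([a[:,:400],])) if 0 else cv2.imwrite("pics/c8.png",np.hstack([cv2.resize(cv2.imread("pics/w8.png"),(480,300)),cv2.resize(im[90:270,140:332],(320,300),interpolation=2)]))
E
```

```text
[0.47694625 0.26624385 0.13459903] [0.41 0.05 1.75 0.01 1.34 0.44] 0.03978403006269661
turn [-0.002 -0.005 -0.   ] deg 0.3 shift after turn [14.8  0.6 44.6] shift before turn [14.6  0.7 44.7]
```

View pics/c8.png

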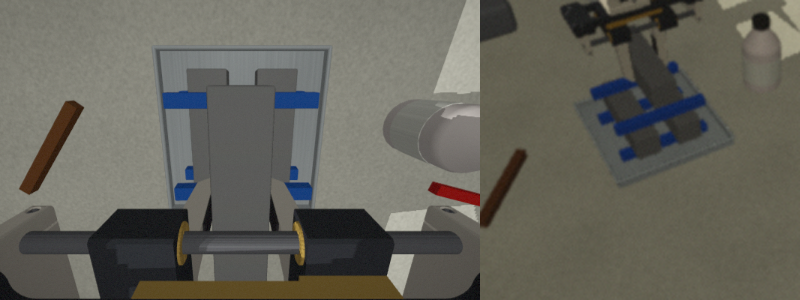

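The prism hangs level and centred over the gap, with both sticks across the lower prisms (left panel rows 100 and 190). I'll shift 14.6 mm along it and lower it.

>>> play_rows([
  [0,0,0,7.5,0.5,0,-0.4],
  [0,0,0,7.5,0,8,-0.4],
  [0,0,0,0,0,15,-0.4],
  [0,0,0,0,0,12,-0.4],
  [0,0,0,0,0,5,-0.4],
  [0,0,0,0,0,2,-0.4],
  [0,0,0,0,0,0,-0.4],
  [0,0,0,0,0,0,-0.4],
  [0,0,0,0,0,0,-0.4],
])

```text
time_s: 25.28
eef_pos: [0.4779, 0.2818, 0.0927]
tool_rot: [-0.002, 0.718, 0.696, 0.001]
wrist_force: [-0.5, 0.3, -6.2]
gripper_width: 0.0399
gripper_force: 40.0
```

```bash
python3 - <<'E'
from h import *
print(bot.state()["wrist_force"]);go((.478,.281,.090),down(-1.8))
E
```

```text
[-0.48120136  0.31574656 -6.21690662]
turn [-0.002 -0.005 -0.   ] deg 0.3 shift after turn [-0.8  0.1  2.7] shift before turn [-0.8  0.1  2.7]
```

Still carrying its full weight, so I'll lower it in small steps until the weight comes off.

>>> play_rows([
  [0,0,0,0,0,1,-0.4],
  [0,0,0,0,0,0.8,-0.4],
  [0,0,0,0,0,0.6,-0.4],
  [0,0,0,0,0,0,-0.4],
  [0,0,0,0,0,0,-0.4],
])

```text
time_s: 25.7
eef_pos: [0.4774, 0.2816, 0.0896]
tool_rot: [-0.002, 0.718, 0.696, 0.001]
wrist_force: [0.1, -0.6, -5.4]
gripper_width: 0.0398
gripper_force: 40.0
```

>>> play_rows([
  [0,0,0,0,0,0.7,-0.4],
  [0,0,0,0,0,0,-0.4],
  [0,0,0,0,0,0,-0.4],
])

```text
time_s: 25.95
eef_pos: [0.4775, 0.2817, 0.0894]
tool_rot: [-0.002, 0.718, 0.696, 0.001]
wrist_force: [-3.3, -0.4, 1.9]
gripper_width: 0.0401
gripper_force: 40.0
```

>>> play_rows([
  [0,0,0,0,0,0.7,-0.4],
  [0,0,0,0,0,0,-0.4],
  [0,0,0,0,0,0,-0.4],
])

```text
time_s: 26.2
eef_pos: [0.4775, 0.2817, 0.0893]
tool_rot: [-0.002, 0.718, 0.696, 0.001]
wrist_force: [-6.5, -2.6, 8.4]
gripper_width: 0.0399
gripper_force: 40.0
```

Seated (the force changed sign at TCP 0.0894). I'll relax slightly, then open and rise.

>>> play_rows([
  [0,0,0,0,0,-0.7,-0.4],
  [0,0,0,0,0,0,0.0],
  [0,0,0,0,0,0,0.3],
  [0,0,0,0,0,0,0.6],
  [0,0,0,0,0,0,0.6],
  [0,0,0,0,0,0,0.6],
  [0,0,0,0,0,0,0.6],
  [0,0,0,0,0,-10,0.6],
  [0,0,0,0,0,-25,0.6],
  [0,0,0,0,0,-35,0.6],
  [0,0,0,0,0,-35,0.6],
  [0,0,0,0,0,-35,0.6],
])

```text
time_s: 27.2
eef_pos: [0.4773, 0.2809, 0.2309]
tool_rot: [-0.002, 0.718, 0.696, 0.0]
wrist_force: [0.7, 0.5, 0.2]
gripper_width: 0.0745
gripper_force: 0.0
```

>>> play_rows([
  [0,0,0,-30,0,-10,0.6],
  [0,0,0,-30,0,0,0.6],
  [0,0,0,-30,0,0,0.6],
  [0,0,0,0,0,0,0.6],
  [0,0,0,0,0,0,0.6],
  [0,0,0,0,0,0,0.6],
])

```text
time_s: 27.7
eef_pos: [0.475, 0.1913, 0.239]
tool_rot: [-0.002, 0.718, 0.696, 0.001]
wrist_force: [0.3, 0.4, -0.5]
gripper_width: 0.0744
gripper_force: 0.0
```

```bash
python3 - <<'E'
from h import *
p=bot.camera_params("wrist");im=bot.grab_frame("wrist");print(pose()[0])
for c in blobs(im,*BLUE,25):
    r=cv2.minAreaRect(c);print(np.round(r[0]),np.round([onz(p,q,.073)[:2] for q in cv2.boxPoints(r)],3).tolist())
s=bot.grab_frame("side")[90:270,140:332]
cv2.imwrite("pics/c9.png",np.hstack([cv2.resize(im,(480,300)),cv2.resize(s,(320,300),interpolation=2)]));cv2.imwrite("pics/w9.png",im)
t=np.radians(-1.8);ux=np.array([np.cos(t),np.sin(t),0]);uy=np.array([-np.sin(t),np.cos(t),0]);o=np.array([.478,.2825,.113])
for a in(1,-1):
  for b in(1,-1): print("expect top corner",np.round(np.array(proj(p,o+a*.02*ux+b*.08*uy))*.75,0))
E
```

```text
[0.47490458 0.19160194 0.23873748]
[276. 148.] [[0.405, 0.247], [0.453, 0.245], [0.452, 0.226], [0.403, 0.227]]
[366. 148.] [[0.499, 0.244], [0.552, 0.242], [0.553, 0.224], [0.498, 0.226]]
[270.  53.] [[0.405, 0.342], [0.457, 0.34], [0.455, 0.317], [0.402, 0.319]]
[370.  53.] [[0.503, 0.339], [0.553, 0.337], [0.554, 0.314], [0.502, 0.315]]
expect top corner [259.  -2.]
expect top corner [256. 139.]
expect top corner [222.  -2.]
expect top corner [225. 139.]
```

View pics/c9.png

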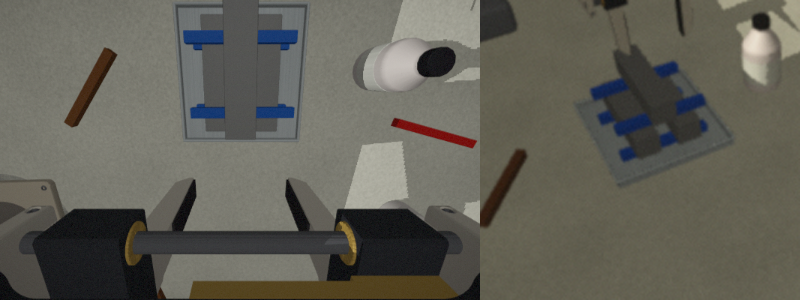

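The stack matches: the prism's near end is at (225–256,139), as predicted, and the sticks span x 0.404–0.553 above their bearers and square to the prisms. The robot is clear, so I'll hand in.

```bash
python3 -c "
from rig import bot
print(bot.sign_off())"
```

```text
the job is handed in; nothing more can be done
None
```

I handed the job in at about 28 s. The last pictures show both sticks square across the lower prisms over their bearers and the third prism level and centred on them; the hand-in returned no verdict.

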